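Tip a glass tile out of its nest and clip it on the inspection rail

TASK

The orange glass tile lies flush in its tip-up nest with no room for fingers: press down the tile's end beside the red mark, all the way, so that the other end tips up and stays up, then lift the tile out by its raised end. Lay it on the aluminium rail and push it lengthwise under the yellow sprung clip until its end is home against the blue stop, straight and flat on the rail, and let go. Leave the white tile in its own nest and everything else on the bench where it is.

Things in the scene. Friction and masses are not known exactly. Their poses are not given: they have to be found in the camera images.
- tile_center (a point): Centre of the orange glass tile to be moved, a flat slab 120 (its x) x 60 (its y) x 12 mm (its z, up at the start), 150 to 270 g; alike end for end. It lies lengthwise (x along the nest's x) in the nest.
- nest_pocket (a point): Nest holding the orange tile: fixed grey frame 155 (x) x 88 (y) x 60 mm high. Point: level with the frame's top, over the pocket's middle; x runs lengthwise away from the red mark, z up. Outer x -80 to +75 mm; pocket x -68 to +63, y +-32 mm. The tile's top is flush with the frame's top, its centre under this point within 2 mm; gaps about 2 mm at the sides.
- press_point (a point): Where to press: on top of the orange tile at its start, 42 mm from nest_pocket towards the red bar that marks the frame's rim at the -x end. Axes as nest_pocket. About 3 to 5 N straight down tips tile and rocker plate; the place pressed sinks about 23 mm and the end at nest +x rises.
- nest_rocker (a joint): Tilt in rad of the rocker plate under the orange tile: 0 level (start), 0.55 the end stop. Its hinge lies along the nest's y, 18 mm below nest_pocket; tile and plate turn together about it. Stiff: it stays where it is left. A small lip at the plate's low end stops the tile from sliding off.
- spare_nest_pocket (a point): The other nest, alike in every way, which holds the white tile. Leave alone.
- spare_nest_rocker (a joint): Tilt of the other nest's rocker in rad: 0 level; must stay down.
- tile_home (a point): Where the orange tile's centre is when home on the fixed rail; x along the rail away from the stop, z up. Runway 36 mm wide (y +-18), its flat top 6 mm below this point and 45 mm above the bench, from x -60 to +80 mm. Blue stop: face at x -60 mm, 8 mm high. The 60 mm wide tile overhangs 12 mm each side, above a baseplate 90 mm wide, 6 mm thick, so its sides are free to hold.
- clip_lip (a point): Upper tip of the yellow clip's ramp (28 mm wide). Closed it is at x +2 mm, 17 mm above tile_home; the ramp slopes down at 20 degrees to the nose at x -38 mm, 5 mm above the runway. Lay the tile with its centre at x about +70 mm and push it in -x (up to about 10 N): it lifts the nose 7 mm and is pressed by about 3 N. Clip and housing cover x -125 to +2 mm, up to 35 mm above tile_home.
- clip (a joint): Opening of the sprung clip in rad: 0 closed (start, spring-loaded), about 0.12 with the tile under it; hinge along the rail's y at x -95 mm, 11 mm above tile_home. Positive lifts the nose.
- white_tile: White ceramic tile, 120 x 60 x 12 mm, flush in the other nest; origin at the centre of its underside. Leave alone.
- pebble: Loose onyx pebble, 50 x 36 x 28 mm high; origin at its underside. Leave alone.
- cup: Loose clay cup, 60 mm across, 80 mm high; origin at its underside. Leave alone.
- mallet: Loose grey rubber mallet lying on the bench, about 250 mm long, head 90 mm wide and 54 mm high at its +x end; origin on the bench below its handle near the head. Leave alone.
- jar: Loose green glass jar, 68 mm across, 120 mm high; origin at its underside. Leave alone.
- bottle: Loose white bottle, 64 mm across, 190 mm high; origin at its underside. Leave alone.
- green_square: Loose green glass square, 100 x 100 x 10 mm; origin at its underside. Leave alone.
- marble_block: Loose marble block, 60 x 90 x 45 mm; origin at its underside. Leave alone.
Mind the look-alikes: they are no part of the job. What is shaped like the part that bears nest_pocket but purple is not meant.

How it is judged (in metres and radians):
On the way:
1. the orange tile is tipped up in its nest (value of joint nest_rocker above 0.4 rad and angle between tile_center's own z axis and vertical above 0.35 rad and horizontal distance between tile_center and nest_pocket below 0.03 m), for 0.2 s.
At the end, for the whole second after the job is handed in: The orange tile rests flat on the rail (within 0.06 rad), its centre within 6 mm lengthwise, 8 mm sideways and 4 mm in height of its home, straight within 0.1 rad, with the sprung clip open on top of it (0.06 to 0.25 rad), still; the white tile is level in its own nest, within 15 mm of its place (x of tile_center in the frame of tile_home between -0.006 and 0.006 m and y of tile_center in the frame of tile_home between -0.008 and 0.008 m and z of tile_center in the frame of tile_home between -0.004 and 0.004 m and angle between the x axis of tile_center and the x axis of tile_home, either way round below 0.1 rad and angle between the z axis of tile_center and the z axis of tile_home, either way round below 0.06 rad and value of joint clip between 0.06 and 0.25 rad and linear speed of tile below 0.02 m/s and value of joint spare_nest_rocker below 0.1 rad and distance of white_tile from where it was at the start of the episode below 0.015 m); the robot touches nothing.
It fails at once if the white tile or its nest is disturbed (distance of white_tile from where it was at the start of the episode above 0.015 m or value of joint spare_nest_rocker above 0.1 rad).
It fails at once if a bystander is moved by more than 30 mm (distance of any of pebble, cup, mallet, jar, bottle, green_square, marble_block from where it was at the start of the episode above 0.03 m).
It also fails if it takes over 67 s, if anything falls off the work surface, if the arm or the gripper's body presses on something with over 40 N, if the wrist force passes 120 N, or if a joint passes its speed limit or range.

ROBOT

A 7-joint arm with a two-finger parallel gripper is mounted at the origin on the work surface. World frame = base frame: x ahead of the robot, y to its left, z up, the work surface at z = 0. Lengths are in mm, angles in rad, forces in N, time in s.
With the tool pointing down it reaches from about 400 to 875 mm from the base axis. Payload 4.4 kg.
Tool frame: the origin (TCP) lies midway between the tips of the shut fingers; the grasp point (between the pads) lies 19 mm behind it; z points along the fingers, y is the direction in which the jaws open and shut (so a half turn about z gives the same grasp; the last joint's range is limited). The gripper opens to 85 mm and grips with 20 to 120 N. Pads are 22 mm wide; open, the fingers measure 114 mm over their backs; the gripper's body (76 mm by 85 mm) begins 54 mm behind the grasp point. The pads swing forward as they close: fully open they stand 13 mm farther back than shut.
Start: joints at [-1.324, 0.628, 0.038, 1.517, -0.027, 0.996, -0.02], TCP at [199.997, 618.481, 231.313] pointing down, gripper open.
Joint ranges: [-3.06, 3.06], [-0.37, 2.12], [-1.25, 1.32], [0.18, 2.47], [-1.1, 4.24], [0.23, 1.98], [-2.94, 2.94]. Speed limits (rad/s): [2.57, 2.57, 3.14, 3.14, 3.14, 3.14, 3.14].

INTERFACE

Orientations are given as [roll, pitch, yaw] about the fixed x, y, z axes, in that order (R = Rz(yaw) Ry(pitch) Rx(roll)).
In Python, from cell import ctrl, vision gives the robot as it stands.
- The arm moves only by the tool play_rows, never from a script. Its arguments are lists of equal length, an entry for each row: "slide": the shift along the tool's x, y, z in mm, a list of three; "turn": the turn about the tool's z in rad; "fingers": the opening, from 0 (shut) to 1 (fully open). A call has 1 to 5 rows; each row is the pose to reach, as a shift and turn from the pose measured when the call began, along the tool's axes at that moment; what a row does not reach only later rows make up. A row lasts 1/8 s, in which the tool goes at most 62.5 mm and 10.7 degrees, less where a joint would pass 70% of its speed; a pose out of reach is approached as far as the arm can. A call with a gripper value outside its range is refused whole. The fingers move at their own pace and stop on an object; the grip force is fixed at half the most. Time passes only in rows, so rows that repeat a pose let the fingers close. It gives the time, the measured TCP pose, the force and the opening at its end, in the units of the state.
- ctrl.read_state(): the state, without advancing time (a new reading comes with each control period).
- vision.get_image(name): name is "scene" or "top" or "wrist"; returns (picture, depth): 420x560x3 uint8, blue, green, red; 420x560 float32, mm along the optical axis (not along the pixel's ray), 0 where there is no reading.
- vision.camera_params(name): a dict with "fx", "fy", "cx", "cy" (pixels), "position" and "rotation" of the camera in the world. Camera axes: x right, y up, looking along -z (the intrinsics and any distortion apply to the point x, -y, -z); pixel columns grow to the right and rows downward; lengths in mm; the calibration is good to about 2 mm. A picture is of the moment at which its call begins: read the wrist's pose just before it. camera_params takes no time and is no camera call; for the wrist camera it gives the pose at the moment of the call.
- ctrl.finish_job(): hands the job in, once; it reports no verdict.
The state is a dict: "clock": time; "qpos": joint angles; "qd": joint speeds; "tau": joint torques, N m; "eef_pos": TCP position; "tool_rot": TCP orientation; "force": force on the tool from outside, world axes, zero at the start; "torque": the same for the moment, N m; "width": finger opening in mm.
Only numpy, scipy, OpenCV 4.12 (cv2) and the standard library are available. Lean on these libraries where they do the work, as an engineer would, in place of code of your own. Each camera call takes 0.05 s, during which the arm holds its last target.

## Working session

There is one attempt and no reset: what is moved stays moved. The work goes in short steps, Python scripts to look and compute and a tool call to move; the robot and the scene stay as the last step left them, time stands still between calls to the robot, and variables do not carry over. Pictures are saved under pics/ and viewed, and the job is handed in when it is done.

Besides the shell and the picture viewer there is one more tool, called after ">>>" as name(argument=value, ...) on one line, values as JSON. play_rows: Moves the arm, as the interface text tells. Its arguments: {"type":"object","properties":{"slide":{"type":"array"},"turn":{"type":"array"},"fingers":{"type":"array"}},"required":["slide","turn","fingers"]}

```bash
ls; mkdir -p pics; python3 - <<'E'
from cell import ctrl, vision
import cv2
for n in ("scene","top"):
    im,d=vision.get_image(n); cv2.imwrite(f"pics/{n}0.png",im)
    print(n,vision.camera_params(n))
print(ctrl.read_state())
E
```

```text
pics
scene {'fx': 439.73685593498686, 'fy': 439.73685593498686, 'cx': 271.88234798756037, 'cy': 202.03299057803724, 'position': array([1347.39358687,  507.68850782, 1070.38187926]), 'rotation': array([ 0.76407355, -0.00320917,  2.12120943])}
top {'fx': 506.8341597100993, 'fy': 506.8341597100993, 'cx': 280.34852815622105, 'cy': 209.1745427451327, 'position': array([ 412.0309372 ,   39.57011647, 1460.16870514]), 'rotation': array([ 0.09758179, -0.02384131, -1.57729454])}
{'clock': 0.1, 'qpos': array([-1.32380131,  0.62924878,  0.03844204,  1.51826269, -0.02700641,
        0.99629759, -0.0199664 ]), 'qd': array([ 0.00071889, -0.00090559,  0.00151425, -0.00149771, -0.00049508,
       -0.00129238, -0.00048721]), 'tau': array([ 3.10697396e-03, -5.64520025e+01,  1.23048339e+00, -1.93971312e+01,
        1.13528103e-02,  5.43107992e-03,  2.66346603e-06]), 'eef_pos': array([199.81378215, 617.94153357, 230.48583777]), 'tool_rot': array([-3.13989401e+00,  9.70212461e-06,  2.82883008e+00]), 'force': array([0.22816655, 0.14393428, 0.64317565]), 'torque': array([-0.02983644, -0.01620842, -0.05246102]), 'width': 85.17631218559016}
```

View pics/scene0.png

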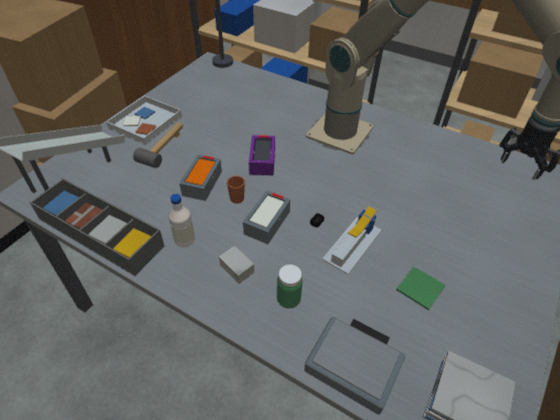

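View pics/top0.png

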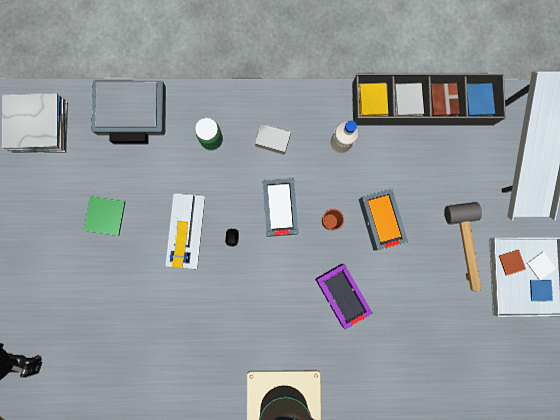

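```bash
cat > h.py <<'E'
import numpy as np,cv2
from scipy.spatial.transform import Rotation as R
from cell import ctrl, vision
def ray(p,uv):
    M=R.from_euler('xyz',p['rotation']).as_matrix()
    uv=np.atleast_2d(uv).astype(float)
    d=np.c_[(uv[:,0]-p['cx'])/p['fx'],-(uv[:,1]-p['cy'])/p['fy'],-np.ones(len(uv))]
    return p['position'],d@M.T
def plane(p,uv,z):
    o,d=ray(p,uv); return o+d*((z-o[2])/d[:,2])[:,None]
def deproj(p,uv,dep):
    o,d=ray(p,uv); return o+d*np.atleast_1d(dep)[:,None]
def mask(im,h0,h1,s0,v0,v1=255,s1=255):
    return cv2.inRange(cv2.cvtColor(im,cv2.COLOR_BGR2HSV),(h0,s0,v0),(h1,s1,v1))
def blobs(m,a=30):
    n,l,s,c=cv2.connectedComponentsWithStats(m)
    return [(i,s[i],c[i],l==i) for i in range(1,n) if s[i][4]>=a]
E
python3 - <<'E'
from h import *
np.set_printoptions(precision=1,suppress=True)
im,d=vision.get_image("top");p=vision.camera_params("top")
np.savez("top.npz",im=im,d=d)
def info(nm,m,z,a=20):
    for i,s,c,b in blobs(m,a):
        pts=np.argwhere(b)[:,::-1]
        if not 150<c[0]<420 or not 100<c[1]<340: continue
        # min area rect in world
        W=plane(p,pts,z)[:,:2].astype(np.float32)
        r=cv2.minAreaRect(W)
        D=d[b];D3=deproj(p,pts[D>0],D[D>0])
        print(nm,s,c,'rect',np.array(r[0]),np.array(r[1]),round(r[2],1),'mean',W.mean(0),'dz',np.percentile(D3[:,2],[5,50,95]))
info('orange',mask(im,8,20,150,120),60)
info('red',mask(im,0,5,170,100)|mask(im,175,180,170,100),64,8)
info('yellow',mask(im,21,32,150,120),70)
info('blue',mask(im,100,120,150,60),55,8)
info('white',mask(im,0,180,0,225,255,20),60,40)
z=cv2.resize(np.hstack([im[170:270,330:430],im[170:290,150:250][:100],im[170:270,240:340]]),None,fx=2.6,fy=2.6,interpolation=cv2.INTER_CUBIC)
cv2.imwrite("pics/crop1.png",z)
z=cv2.resize(im[180:280,140:240],None,fx=5.5,fy=5.5,interpolation=cv2.INTER_CUBIC);cv2.imwrite("pics/crop2.png",z)
E
```

```text
orange [368 195  33  47 929] [384. 218.] rect [ 523.4 -283.1] [121.1  60.6] 15.4 mean [ 523.1 -283.2] dz [55.1 60.6 65.5]
orange [323 209  21  21 211] [330.7 220. ] rect [ 520.9 -140.9] [55.7 55.8] 89.2 mean [ 518.2 -134.4] dz [ 1.3  8.1 83.7]
red [275 230  15   5  53] [281.8 232. ] rect [485.3   1.2] [38.6 11. ] 89.7 mean [485.2   1.8] dz [54.8 61.6 65.4]
red [386 240  14   8  51] [392.2 243.4] rect [ 452.3 -302.9] [10.6 38. ] 14.7 mean [ 452.2 -303.2] dz [49.7 61.5 65.7]
red [351 315  14   9  46] [357.8 319.2] rect [ 247.  -202.3] [ 9.6 38. ] 28.5 mean [ 246.9 -203.4] dz [57.  61.1 65.5]
yellow [174 221  13  35 337] [180.4 238.2] rect [469.8 278.6] [28.1 92.5] 85.1 mean [469.6 278.7] dz [53.6 61.4 70. ]
yellow [172 257  12  11  98] [177.2 262.1] rect [405.2 287.1] [27.9 26.1] 80.2 mean [404.7 286.7] dz [65.5 72.6 79.4]
blue [345 121  12  11 105] [350.6 125.9] rect [ 786.1 -195.8] [31.7 29. ] 90.0 mean [ 786.5 -196. ] dz [181.4 189.4 194.6]
blue [170 251   4  10  22] [171.  255.3] rect [423.1 306.6] [ 5.7 25.7] 78.2 mean [423.4 306.4] dz [64.8 70.3 76.9]
blue [184 252   3  11  22] [185. 257.] rect [418.4 268.2] [27.4  5.5] 0.7 mean [418.3 268.3] dz [67.7 69.9 72.7]
white [196 118  21  22 365] [205.9 128.5] rect [777.7 212.8] [60.3 56.1] 0.3 mean [777.5 213. ] dz [115.4 120.3 124.5]
white [337 132  16  11 110] [344.  137.6] rect [ 750.9 -176.3] [47.8 25.2] 65.5 mean [ 751.4 -175.7] dz [123.6 132.2 141.9]
white [268 185  24  44 896] [279.6 206.1] rect [557.9   7.2] [118.4  58.7] 4.3 mean [557.7   7.2] dz [55.7 60.5 65.5]
white [166 194  27  73 666] [178. 217.] rect [492.2 284.9] [ 53.  200.1] 84.5 mean [528.7 287.9] dz [ 2.5 10.4 49.3]
white [184 196  20  73 614] [195.4 232.4] rect [488.2 240.9] [ 34.4 199.9] 82.5 mean [486.  239.5] dz [ 1.   6.4 11.4]
```

View pics/crop1.png

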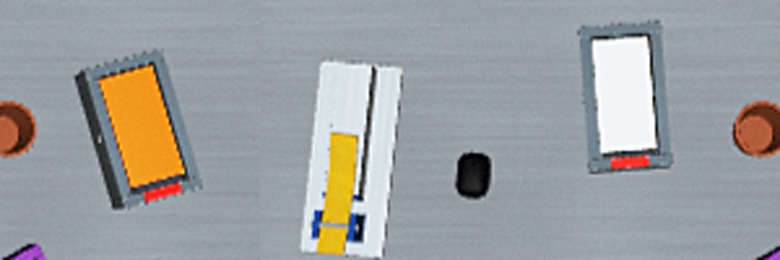

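View pics/crop2.png

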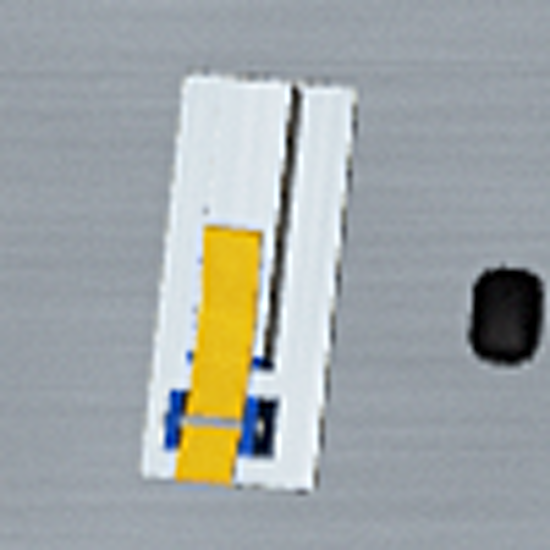

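Candidates in the top view: the orange tile in the grey nest at (384,218), the white tile in the grey nest at (280,206), and the empty purple nest at (344,296). I choose (384,218). The crop confirms it: orange tile, grey frame, red bar at the near end. The rail is at (185,232). Next I'll look at the rail from above on the way over.

```bash
cat >> h.py <<'E'
def tgt(x,y,z,yawdeg=None):
    s=ctrl.read_state(); M=R.from_euler('xyz',s['tool_rot']).as_matrix()
    dl=M.T@(np.array([x,y,z])-s['eef_pos']); yaw=s['tool_rot'][2]
    t=0
    if yawdeg is not None:
        t=-((np.radians(yawdeg)-yaw+np.pi/2)%np.pi-np.pi/2)
    print('slide',np.round(dl,1),'turn',round(t,3),'q',np.round(s['qpos'],2),'F',np.round(s['force'],1),'t',round(s['clock'],2),'pos',np.round(s['eef_pos'],1),'yaw',round(np.degrees(yaw),2),'w',round(s['width'],1))
E
python3 -c "
from h import *
tgt(500,270,350,-6)"
```

```text
slide [-392.7 -239.  -119.1] turn -0.208 q [-1.32  0.63  0.04  1.52 -0.03  1.   -0.02] F [ 0.1  0.4 -0.6] t 0.15 pos [199.8 618.  230.6] yaw 162.08 w 85.6
```

>>> play_rows(slide=[[-50,-30,-20],[-105,-64,-40],[-160,-98,-60],[-215,-132,-80],[-270,-165,-100]], turn=[-0.04,-0.08,-0.12,-0.16,-0.2], fingers=[1,1,1,1,1])

```text
clock: 0.78
eef_pos: [394.3, 390.9, 325.3]
tool_rot: [-3.14, -0.0, 3.03]
force: [1.4, 1.7, -0.5]
width: 85.1
```

```bash
python3 -c "
from h import *
tgt(500,270,350,-6)"
```

```text
slide [-118.4 -108.4  -24.6] turn -0.007 q [-0.84  0.4   0.01  1.65 -0.01  1.09  0.63] F [ 1.4  1.7 -0.5] t 0.78 pos [394.3 390.9 325.3] yaw 173.62 w 85.1
```

>>> play_rows(slide=[[-55,-50,-12],[-110,-100,-24],[-118,-108,-24],[-118,-108,-24]], turn=[0,0,0,0], fingers=[1,1,1,1])

```text
clock: 1.27
eef_pos: [502.1, 266.5, 349.6]
tool_rot: [-3.138, 0.001, 3.023]
force: [0.3, 0.0, 1.3]
width: 85.4
```

```bash
python3 -c "
from h import *
tgt(500,270,350,-6)
p=vision.camera_params('wrist');im,d=vision.get_image('wrist')
np.savez('w1.npz',im=im,d=d,**p);cv2.imwrite('pics/w1.png',im);print(p)"
```

```text
slide [ 2.5  3.2 -0.4] turn -0.014 q [-0.58  0.4   0.06  1.58 -0.02  1.16  0.94] F [0.3 0.  1.3] t 1.27 pos [502.1 266.5 349.6] yaw 173.2 w 85.4
{'fx': 291.62984148566886, 'fy': 291.62984148566886, 'cx': 277.1173018613833, 'cy': 203.43246198181126, 'position': array([429.98346523, 275.83726344, 492.30742066]), 'rotation': array([-0.28948715,  0.00258205,  1.45278219])}
```

View pics/w1.png

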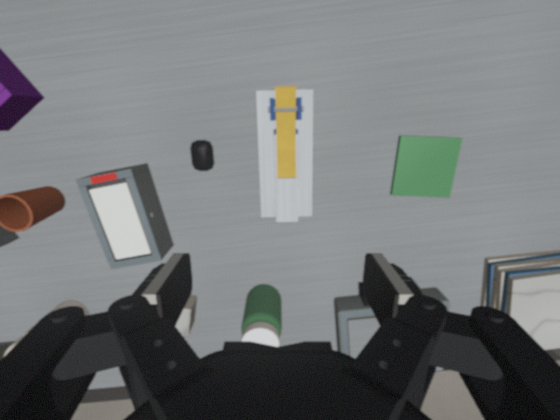

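```bash
python3 - <<'E'
from h import *
np.set_printoptions(precision=1,suppress=True)
f=np.load('w1.npz');im=f['im'];d=f['d'];p={k:f[k] for k in('fx','fy','cx','cy','position','rotation')}
z=cv2.resize(im[75:235,240:330],None,fx=3.6,fy=3.6,interpolation=cv2.INTER_CUBIC)
t=np.load('top.npz');pt=vision.camera_params('top')
def meas(im,d,p,roi,nm):
    g=cv2.cvtColor(im,cv2.COLOR_BGR2HSV)
    x0,x1,y0,y1=roi
    m=np.zeros(d.shape,np.uint8)
    # plate+rail: anything bright or yellow/blue
    m[y0:y1,x0:x1]=(((g[...,2]>185)&(g[...,1]<30))|(g[...,1]>120))[y0:y1,x0:x1]*255
    bl=max(blobs(cv2.morphologyEx(m,cv2.MORPH_CLOSE,np.ones((7,7)))),key=lambda b:b[1][4])
    pts=np.argwhere(bl[3])[:,::-1]
    W=plane(p,pts,6)[:,:2].astype(np.float32)
    print(nm,'plate',cv2.minAreaRect(W),bl[1])
    # depth-based runway
    yy,xx=np.mgrid[y0:y1,x0:x1];uv=np.c_[xx.ravel(),yy.ravel()];D=d[y0:y1,x0:x1].ravel()
    P=deproj(p,uv[D>0],D[D>0]);
    for a,b in((0,3),(3,15),(35,55),(55,110)):
        k=(P[:,2]>a)&(P[:,2]<b);print(a,b,k.sum(),P[k].mean(0) if k.any() else '')
    ym=np.zeros_like(m);ym[y0:y1,x0:x1]=mask(im,21,32,150,100)[y0:y1,x0:x1]
    y=np.argwhere(ym>0)[:,::-1];DY=d[ym>0];Q=deproj(p,y[DY>0],DY[DY>0])
    c=Q[:,:2].mean(0);u,s,v=np.linalg.svd(Q[:,:2]-c,full_matrices=False);ax=v[0]*np.sign(v[0,0])
    print('yellow axis deg',np.degrees(np.arctan2(ax[1],ax[0])),c,'x range',np.percentile((Q[:,:2]-c)@ax,[0,1,99,100]))
meas(im,d,p,(245,325,80,225),'wrist')
meas(t['im'],t['d'],pt,(160,210,185,275),'top')
cv2.imwrite('pics/w1c.png',z)
E
```

```text
wrist plate ((497.26690673828125, 280.03826904296875), (86.15342712402344, 221.45018005371094), 84.84661102294922) [ 257   87   55  135 6700]
0 3 2665 [482.7 280.2   0.8]
3 15 3753 [491.7 279.6   6.2]
35 55 1233 [541.2 275.4  45.2]
55 110 2064 [448.8 284.7  65. ]<stdin>:23: RuntimeWarning: Mean of empty slice.
  ret = um.true_divide(
Traceback (most recent call last):
IndexError: index 0 is out of bounds for axis 0 with size 0
```

```bash
python3 - <<'E'
from h import *
np.set_printoptions(precision=1,suppress=True)
f=np.load('w1.npz');im=f['im'];d=f['d'];p={k:f[k] for k in('fx','fy','cx','cy','position','rotation')}
cv2.imwrite('pics/w1c.png',cv2.resize(im[75:235,240:330],None,fx=3.6,fy=3.6,interpolation=cv2.INTER_CUBIC))
t=np.load('top.npz');pt=vision.camera_params('top')
def meas(im,d,p,roi,nm):
    x0,x1,y0,y1=roi
    yy,xx=np.mgrid[y0:y1,x0:x1];uv=np.c_[xx.ravel(),yy.ravel()];D=d[y0:y1,x0:x1].ravel()
    P=deproj(p,uv[D>0],D[D>0]);uv=uv[D>0]
    k=(P[:,2]>35)&(P[:,2]<52)&(P[:,0]>515);W=plane(p,uv[k],45)[:,:2]
    # side edges: bin along x, min/max y
    lo=[];hi=[]
    for x in range(520,570,4):
        q=W[(W[:,0]>=x)&(W[:,0]<x+4)]
        if len(q)>3: lo.append((x+2,q[:,1].min()));hi.append((x+2,q[:,1].max()))
    for e in(lo,hi):
        e=np.array(e);c=np.polyfit(e[:,0],e[:,1],1);print(nm,'edge',np.degrees(np.arctan(c[0])),np.polyval(c,540))
    print('end x',np.percentile(W[:,0],[98,100]),W.mean(0))
    ym=np.zeros(d.shape,np.uint8);ym[y0:y1,x0:x1]=mask(im,14,34,130,90)[y0:y1,x0:x1]
    y=np.argwhere(ym>0)[:,::-1];DY=d[ym>0];y=y[DY>0];Q=deproj(p,y,DY[DY>0])
    c=Q[:,:2].mean(0);u,s,v=np.linalg.svd(Q[:,:2]-c,full_matrices=False);ax=v[0]*np.sign(v[0,0])
    print('yellow deg',np.degrees(np.arctan2(ax[1],ax[0])),c,len(Q))
    a=(Q[:,:2]-c)@ax
    for i in range(-60,80,10):
        k=(a>i)&(a<i+10)
        if k.any(): print(i,Q[k].mean(0),end=' ')
    print()
meas(im,d,p,(245,325,80,225),'wrist')
meas(t['im'],t['d'],pt,(160,210,185,275),'top')
E
```

```text
wrist edge -4.861491941908767 258.29378836278244
wrist edge -5.589001292669813 293.2523286986956
end x [593.7 595.6] [557.6 274.2]
yellow deg -5.576817198059771 [452.6 284.2] 1340
-60 [398.2 289.5  76.7] -50 [407.9 288.6  71.9] -40 [415.2 287.6  68.3] -30 [429.1 286.7  63.5] -20 [437.4 285.3  62.3] -10 [447.7 284.7  60.6] 0 [457.8 283.7  58.9] 10 [467.6 282.7  57.4] 20 [477.5 282.   56.4] 30 [487.4 281.2  59.2] 40 [497.5 279.9  62.8] 50 [507.6 278.9  66.4] 60 [513.5 276.6  69.2] 
top edge -6.593334742662158 255.09383480630612
top edge -3.847897063405878 289.6796884710106
end x [591.4 594.3] [555.2 270.6]
yellow deg -5.385584547751027 [454.6 281.4] 446
-60 [399.9 287.3  73.7] -50 [409.7 285.5  69.4] -40 [418.5 284.2  66.2] -30 [430.1 284.2  63.8] -20 [439.4 281.5  61.2] -10 [449.6 283.1  60.1] 0 [459.4 280.3  58.3] 10 [469.6 280.1  56.7] 20 [479.4 279.4  55.8] 30 [489.1 277.5  61.1] 40 [499.2 276.5  65. ] 50 [509.6 277.2  68.5] 60 [515.4 277.8  70.2]
```

View pics/w1c.png

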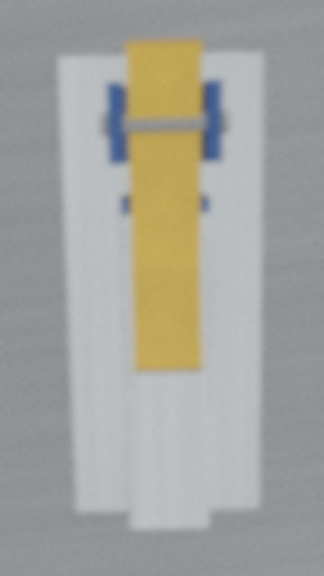

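```bash
python3 -c "
from h import *
tgt(520,0,300,5)
tgt(478,-295.5,300,15.3)"
```

```text
slide [ -50.5 -265.    49.7] turn -0.202 q [-0.58  0.4   0.06  1.58 -0.02  1.16  0.94] F [-0.8  0.4  0.7] t 1.32 pos [500.3 269.1 349.3] yaw 173.43 w 85.4
slide [ -42.6 -563.4   50.3] turn -0.382 q [-0.58  0.4   0.06  1.58 -0.02  1.16  0.94] F [-0.8  0.4  0.7] t 1.32 pos [500.3 269.1 349.3] yaw 173.43 w 85.4
```

>>> play_rows(slide=[[-15,-55,10],[-30,-115,20],[-45,-175,30],[-50,-235,40],[-50,-290,50]], turn=[-0.04,-0.08,-0.12,-0.16,-0.2], fingers=[0,0,0,0,0])

```text
clock: 1.95
eef_pos: [516.3, -25.0, 299.2]
tool_rot: [-3.141, -0.001, -3.053]
force: [-0.7, 1.0, -0.4]
width: -0.4
```

```bash
python3 -c "
from h import *
tgt(478,-295.5,180,15.3)"
```

```text
slide [  62.  -265.9  119.5] turn -0.178 q [-0.07  0.36  0.08  1.79 -0.03  0.99  1.69] F [-0.7  1.  -0.4] t 1.95 pos [516.3 -25.  299.2] yaw -174.91 w -0.4
```

>>> play_rows(slide=[[12,-55,10],[25,-110,20],[38,-165,40],[50,-220,65],[62,-266,80]], turn=[-0.04,-0.08,-0.12,-0.16,-0.18], fingers=[0,0,0,0,0])

```text
clock: 2.58
eef_pos: [477.9, -295.3, 218.1]
tool_rot: [3.141, -0.002, -2.87]
force: [0.5, 0.4, -0.3]
width: 0.0
```

```bash
python3 -c "
from h import *
tgt(478,-295.5,75,15.3)
p=vision.camera_params('wrist');im,d=vision.get_image('wrist')
np.savez('w2.npz',im=im,d=d,**p);cv2.imwrite('pics/w2.png',im)"
```

```text
slide [ -0.3  -0.3 143.1] turn 0.005 q [ 0.45  0.52  0.08  1.78 -0.05  0.84  2.4 ] F [ 0.5  0.4 -0.3] t 2.58 pos [ 477.9 -295.3  218.1] yaw -164.44 w 0.0
```

View pics/w2.png

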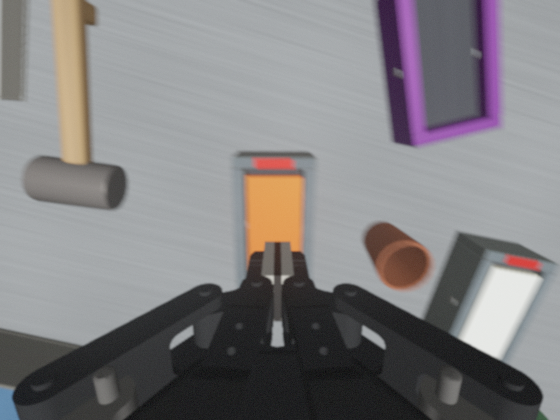

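```bash
python3 -c "
from h import *
f=np.load('w2.npz');p={k:f[k] for k in('fx','fy','cx','cy','position','rotation')}
print(plane(p,[[273,163],[245,176],[303,176],[244,235],[304,235]],60).round(1))
tgt(478,-295.5,75,15.3)"
```

```text
[[ 452.8 -306.    60. ]
 [ 473.9 -330.7   60. ]
 [ 457.6 -272.2   60. ]
 [ 538.8 -315.8   60. ]
 [ 520.9 -251.6   60. ]]
slide [ -6.2   6.9 141.6] turn -0.003 q [ 0.46  0.52  0.09  1.78 -0.05  0.84  2.4 ] F [-2.2 -5.8 -0.3] t 2.62 pos [ 474.6 -303.1  216.7] yaw -164.88 w -0.4
```

>>> play_rows(slide=[[0,0,50],[0,0,100],[0,0,140],[0,0,143],[0,0,143]], turn=[0,0,0,0,0], fingers=[0,0,0,0,0])

```text
clock: 3.25
eef_pos: [474.9, -303.1, 74.5]
tool_rot: [-3.138, -0.005, -2.876]
force: [0.7, -0.2, 1.3]
width: 0.1
```

```bash
python3 -c "
from h import *
tgt(478,-296,55,15.3)"
```

```text
slide [-4.9  6.2 19.5] turn -0.002 q [ 0.48  0.73  0.06  1.89 -0.07  0.53  2.42] F [ 0.7 -0.2  1.3] t 3.25 pos [ 474.9 -303.1   74.5] yaw -164.81 w 0.1
```

>>> play_rows(slide=[[-5,6,0],[-5,6,6],[-5,6,14],[-5,6,20],[-5,6,26]], turn=[0,0,0,0,0], fingers=[0,0,0,0,0])

```text
clock: 3.88
eef_pos: [475.6, -297.0, 47.9]
tool_rot: [-3.139, -0.009, -2.878]
force: [-5.3, -0.9, 4.6]
width: 0.2
```

```bash
python3 -c "
from h import *
tgt(478,-296,30,15.3)"
```

```text
slide [-2.7  0.3 17.9] turn -0.003 q [ 0.47  0.77  0.06  1.9  -0.07  0.47  2.41] F [-5.3 -0.9  4.6] t 3.88 pos [ 475.6 -297.    47.9] yaw -164.89 w 0.2
```

>>> play_rows(slide=[[0,0,5],[0,0,10],[0,0,14],[0,0,17],[0,0,17]], turn=[0,0,0,0,0], fingers=[0,0,0,0,0])

```text
clock: 4.5
eef_pos: [475.6, -297.2, 34.9]
tool_rot: [-3.138, -0.008, -2.878]
force: [-10.3, 3.2, 39.9]
width: 0.0
```

```bash
python3 -c "
from h import *
tgt(478,-296,30,15.3)
im,d=vision.get_image('scene');p=vision.camera_params('scene')
cv2.imwrite('pics/s2.png',cv2.resize(im[130:220,150:260],None,fx=6,fy=6,interpolation=cv2.INTER_CUBIC))"
```

```text
slide [-2.7  0.6  4.9] turn -0.004 q [ 0.47  0.79  0.06  1.91 -0.07  0.45  2.41] F [-10.3   3.2  39.9] t 4.5 pos [ 475.6 -297.2   34.9] yaw -164.91 w 0.0
```

View pics/s2.png

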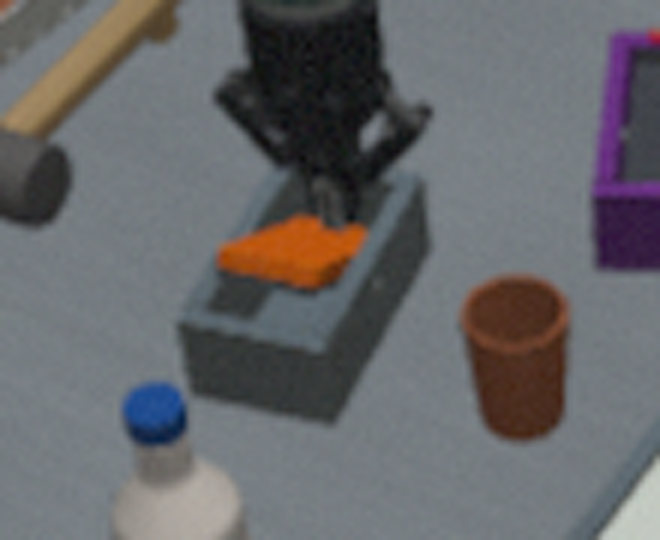

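The tile is tipped (raised end at crop (290,265)) and the force shows it is at the stop. I'll retract straight up now.

>>> play_rows(slide=[[0,0,-10],[0,0,-50],[0,0,-110],[0,0,-140],[0,0,-140]], turn=[0,0,0,0,0], fingers=[0,0,0.3,1,1])

```text
clock: 5.18
eef_pos: [479.0, -297.2, 177.4]
tool_rot: [-3.134, -0.002, -2.877]
force: [-0.6, -0.1, -0.5]
width: 54.5
```

```bash
python3 - <<'E'
from h import *
np.set_printoptions(precision=1,suppress=True)
tgt(555,-274,150,15.3)
for n in('top','scene'):
    im,d=vision.get_image(n);p=vision.camera_params(n)
    m=mask(im,5,20,170,100)
    for i,s,c,b in blobs(m,60):
        pts=np.argwhere(b)[:,::-1];D=d[b];P=deproj(p,pts[D>0],D[D>0])
        if abs(P[:,1].mean()+283)>40 or abs(P[:,0].mean()-520)>60: continue
        x=(P-[523.3,-284,0])@R.from_euler('z',15.3,degrees=True).as_matrix()
        print(n,c,len(x),'min',np.percentile(x,2,axis=0),'max',np.percentile(x,98,axis=0))
        for a in range(-60,70,10):
            k=(x[:,0]>a)&(x[:,0]<a+10)
            if k.sum()>3: print(a,x[k].mean(0),end=' ')
        print()
    cv2.imwrite(f'pics/{n}3.png',cv2.resize(im[170:270,330:440] if n=='top' else im[130:220,150:260],None,fx=5,fy=5))
E
```

```text
slide [-79.4   2.7  27.2] turn -0.003 q [ 0.4  0.6  0.1  1.8 -0.1  0.7  2.4] F [-0.6 -0.1 -0.5] t 5.17 pos [ 479.  -297.2  177.4] yaw -164.86 w 54.5
top [383.5 216.9] 709 min [-51.8 -27.6  33.4] max [45.9 30.7 89.8]
-60 [-54.8  20.6  42.5] -50 [-44.8  23.7  59.5] -40 [-34.1   4.8  51.4] -30 [-25.1  -0.   49.1] -20 [-14.9   0.5  54.8] -10 [-5.   1.4 61.8] 0 [ 5.1  1.2 67.1] 10 [15.1  2.3 73.2] 20 [25.   2.7 78.8] 30 [35.1  2.  85.3] 40 [43.8  2.  83.4] 
scene [198.8 171.3] 185 min [-64.1 -27.3  18.9] max [49.4 31.  87.3]
-60 [-53.2  -3.8  28.4] -50 [-44.4  -6.2  33.3] -40 [-35.6 -10.   38.5] -30 [-25.1  -0.7  45.6] -20 [-14.3  -1.3  52. ] -10 [-5.6  2.9 57.1] 0 [ 3.9 -1.8 63. ] 10 [14.5  6.8 69.3] 20 [25.1  8.7 75.7] 30 [35.   6.4 81.4] 40 [45.3  4.2 83.4]
```

View pics/scene3.png

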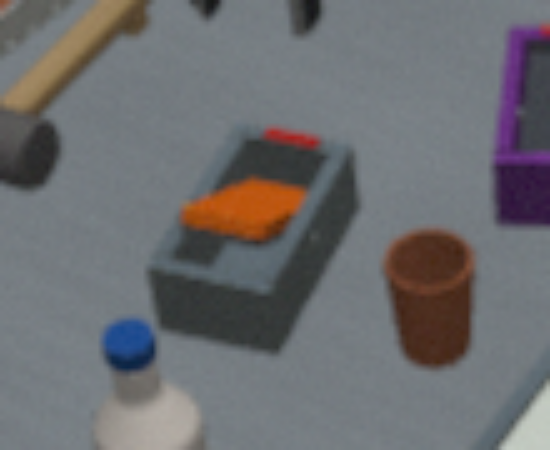

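```bash
python3 -c "
from h import *
tgt(555.7,-273.5,120,15.3)"
```

```text
slide [-82.4   1.3  53.9] turn -0.003 q [ 0.45  0.57  0.09  1.83 -0.06  0.74  2.39] F [ 0.1 -0.8 -1.1] t 5.28 pos [ 476.8 -296.   174.5] yaw -164.87 w 68.8
```

>>> play_rows(slide=[[-40,0,0],[-82,1,10],[-82,1,30],[-82,1,54],[-82,1,54]], turn=[0,0,0,0,0], fingers=[1,1,1,1,1])

```text
clock: 5.9
eef_pos: [553.2, -272.5, 116.4]
tool_rot: [3.14, -0.013, -2.877]
force: [-0.4, 0.2, 1.4]
width: 85.6
```

```bash
python3 -c "
from h import *
tgt(555.7,-273.5,60,15.3)"
```

```text
slide [-2.9 -1.7 56.3] turn -0.003 q [ 0.36  0.73  0.08  1.71 -0.07  0.72  2.31] F [-0.4  0.2  1.4] t 5.9 pos [ 553.2 -272.5  116.4] yaw -164.85 w 85.6
```

>>> play_rows(slide=[[-3,-2,20],[-3,-2,38],[-3,-2,50],[-3,-2,55],[-3,-2,55]], turn=[0,0,0,0,0], fingers=[1,1,1,1,1])

```text
clock: 6.52
eef_pos: [555.9, -273.8, 61.2]
tool_rot: [3.14, -0.013, -2.877]
force: [-0.4, 0.5, 0.1]
width: 85.0
```

```bash
python3 -c "
from h import *
tgt(555.7,-273.5,60,15.3)
im,d=vision.get_image('scene')
cv2.imwrite('pics/s4.png',cv2.resize(im[130:220,150:260],None,fx=6,fy=6,interpolation=cv2.INTER_CUBIC))"
```

```text
slide [0.1 0.3 1.2] turn -0.003 q [ 0.37  0.81  0.07  1.73 -0.08  0.62  2.31] F [-0.4  0.5  0.1] t 6.53 pos [ 555.9 -273.8   61.2] yaw -164.85 w 85.0
```

View pics/s4.png

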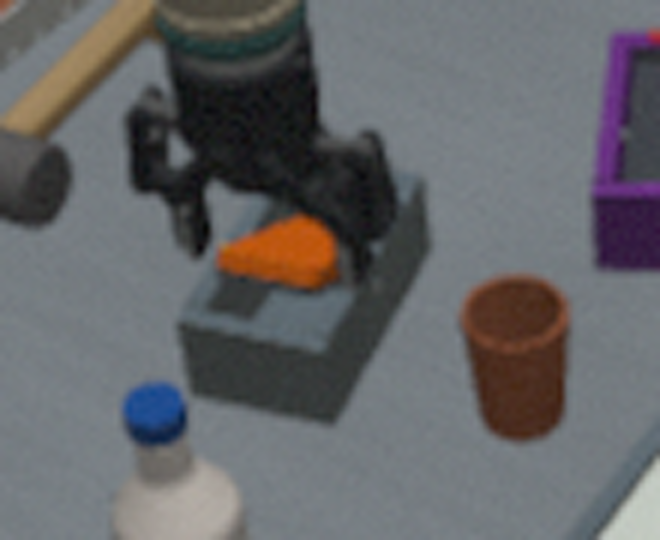

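The fingers straddle the raised end on both sides. Closing now.

>>> play_rows(slide=[[0,0,0],[0,0,0],[0,0,0],[0,0,0],[0,0,0]], turn=[0,0,0,0,0], fingers=[0,0,0,0,0])

```text
clock: 7.2
eef_pos: [556.6, -274.1, 62.4]
tool_rot: [3.141, -0.011, -2.877]
force: [-1.3, 0.6, 5.1]
width: 58.4
```

>>> play_rows(slide=[[0,0,-10],[0,0,-30],[0,0,-60],[0,0,-100],[0,0,-140]], turn=[0,0,0,0,0], fingers=[0,0,0,0,0])

```text
clock: 7.82
eef_pos: [557.8, -273.5, 203.5]
tool_rot: [3.141, -0.012, -2.877]
force: [0.5, 0.0, -1.6]
width: 58.5
```

```bash
python3 - <<'E'
from h import *
np.set_printoptions(precision=1,suppress=True)
tgt(556,-273,260)
im,d=vision.get_image('scene');p=vision.camera_params('scene')
cv2.imwrite('pics/s5.png',cv2.resize(im[60:220,130:310],None,fx=4,fy=4,interpolation=cv2.INTER_CUBIC))
for i,s,c,b in blobs(mask(im,5,20,170,90),60):
    pts=np.argwhere(b)[:,::-1];D=d[b];P=deproj(p,pts[D>0],D[D>0]);print(c,len(P),P.mean(0))
    if P[:,2].mean()<80: continue
    s=ctrl.read_state()
    x=(P-s['eef_pos'])@R.from_euler('z',15.1,degrees=True).as_matrix()
    for a in range(-110,50,10):
        k=(x[:,0]>a)&(x[:,0]<a+10)
        if k.sum()>3: print(a,x[k].mean(0),end=' ')
E
```

```text
slide [  2.3   1.  -56.4] turn 0 q [ 0.3  0.6  0.1  1.6 -0.1  0.9  2.3] F [ 0.5  0.  -1.6] t 7.83 pos [ 557.8 -273.5  203.5] yaw -164.85 w 58.5
[189.3 139.7] 99 [ 558.5 -272.9  220.5]
-40 [-35.   -6.   -6.4] -20 [-15.1   3.5   5.7] -10 [-4.6 -1.8 12.4] 0 [ 6.8  5.4 15.6] 10 [11.4  4.  16.5]
```

View pics/s5.png

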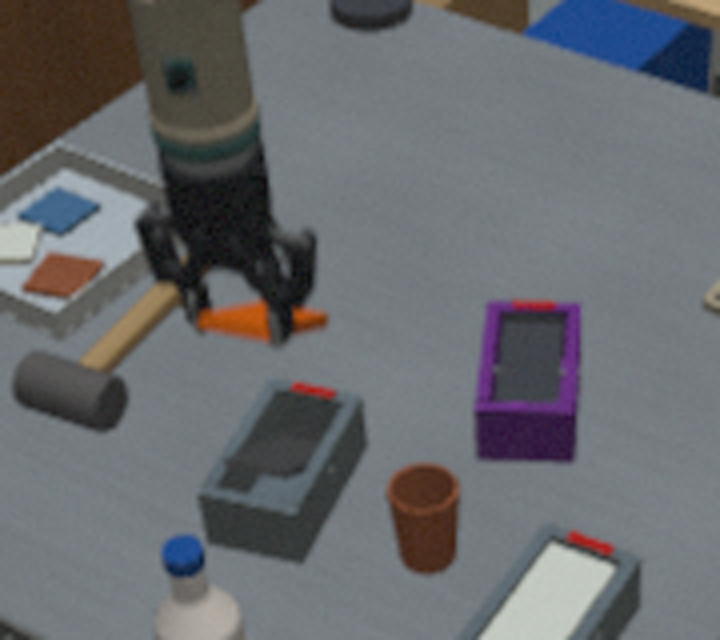

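```bash
python3 -c "
from h import *
tgt(580,0,230,5)
tgt(604,268,150,-5.4)"
```

```text
slide [-90.3 260.4 -22.3] turn 0.177 q [ 0.35  0.62  0.1   1.62 -0.06  0.91  2.3 ] F [ 1.7 -0.8  2.8] t 7.88 pos [ 560.8 -275.1  209.4] yaw -164.87 w 58.7
slide [-183.7  513.3   56. ] turn 0.358 q [ 0.35  0.62  0.1   1.62 -0.06  0.91  2.3 ] F [ 1.7 -0.8  2.8] t 7.88 pos [ 560.8 -275.1  209.4] yaw -164.87 w 58.7
```

>>> play_rows(slide=[[-12,35,-10],[-30,85,-20],[-47,135,-22],[-64,185,-22],[-80,235,-22]], turn=[0.03,0.06,0.1,0.13,0.17], fingers=[0,0,0,0,0])

```text
clock: 8.5
eef_pos: [576.5, -25.4, 230.0]
tool_rot: [-3.136, -0.003, -3.049]
force: [-0.0, -0.8, -2.2]
width: 58.4
```

```bash
python3 -c "
from h import *
tgt(604,268,160,-5.4)"
```

```text
slide [-54.8 290.   68.2] turn 0.187 q [-0.1   0.53  0.15  1.73 -0.09  0.89  1.74] F [-0.  -0.8 -2.2] t 8.5 pos [576.5 -25.4 230. ] yaw -174.68 w 58.4
```

>>> play_rows(slide=[[-11,58,0],[-22,116,0],[-33,174,0],[-44,232,20],[-55,280,40]], turn=[0.04,0.08,0.12,0.16,0.187], fingers=[0,0,0,0,0])

```text
clock: 9.12
eef_pos: [604.8, 261.3, 187.9]
tool_rot: [-3.137, -0.002, 3.048]
force: [0.3, -1.0, -1.3]
width: 58.7
```

>>> play_rows(slide=[[0,0,5],[0,0,10],[0,0,10]], turn=[0,0,0], fingers=[0,0,0])

```text
clock: 9.5
eef_pos: [605.0, 258.9, 177.9]
tool_rot: [-3.135, -0.002, 3.046]
force: [0.0, -0.3, -1.3]
width: 59.0
```

```bash
python3 - <<'E'
from h import *
np.set_printoptions(precision=1,suppress=True)
tgt(604,268,130,-5.4)
for n in('scene','wrist','top'):
    p=vision.camera_params(n);im,d=vision.get_image(n);s=ctrl.read_state()
    if n!='top':cv2.imwrite(f'pics/{n}6.png',im)
    for i,ss,c,b in blobs(mask(im,5,17,170,90),60):
        pts=np.argwhere(b)[:,::-1];D=d[b];P=deproj(p,pts[D>0],D[D>0])
        if P[:,2].mean()<90 or len(P)<20: continue
        print(n,c,len(P),P.mean(0))
        x=(P-[513.4,277,0])@R.from_euler('z',-5.4,degrees=True).as_matrix()
        for a in range(-30,150,10):
            k=(x[:,0]>a)&(x[:,0]<a+10)
            if k.sum()>3: print(a,x[k].mean(0),x[k][:,1:].min(0),x[k][:,1:].max(0))
tgt(604,268,130,-5.4)
E
```

```text
slide [ 1.8  9.3 47.8] turn -0.002 q [-0.6  0.7  0.2  1.6 -0.1  0.9  1.1] F [ 0.  -0.3 -1.3] t 9.5 pos [605.  258.9 177.9] yaw 174.51 w 59.0
scene [338.4 220.9] 224 [595.  256.6 192.4]
30 [ 34.5 -31.  160.8] [-38.4 158.8] [-23.6 164.4]
40 [ 45.5 -25.  167.6] [-35.8 165. ] [-12.2 170.3]
50 [ 54.7 -22.  173.2] [-37.5 170.2] [ -3.3 175.3]
60 [ 64.4 -16.9 179.3] [-38.1 176.6] [  0.6 182.4]
70 [ 74.6 -14.  185.8] [-36.2 183.1] [  7.  188.9]
80 [ 85.1 -13.6 192.6] [-38.5 188.7] [ 12.9 195.6]
90 [ 95.2 -10.9 198.9] [-38.8 194.7] [ 13.9 202.6]
100 [103.7  -6.2 204. ] [-38.  193.7] [ 21.2 251.4]
110 [111.5  12.1 254.6] [  8.5 248.6] [ 16.5 261.9]
wrist [278.7 140. ] 986 [544.8 266.  160.7]
10 [ 18.1  -7.7 151.8] [-15.6 148.9] [  0.4 154.5]
20 [ 25.3  -8.4 156.3] [-19.9 151.2] [  1.5 160.8]
30 [ 35.   -7.6 162.4] [-19.7 157.5] [  3.5 166.6]
40 [ 43.8  -7.9 167.9] [-15.8 164.1] [  0.1 172.6]
50 [ 50.1 -12.8 171.5] [-14.1 171. ] [-11.5 172. ]
top [186.6 202.4] 394 [554.2 244.1 187.4]
-10 [ -3.8 -64.  384.1] [-97.6 140.7] [-23.1 628.1]
0 [  4.8 -35.2 188.9] [-93.  137.8] [-19.6 617.6]
10 [ 14.8 -32.3 175.5] [-85.6 142.7] [-18.9 604.1]
20 [ 24.7 -28.3 158. ] [-40.6 149.8] [-16.2 165.7]
30 [ 35.1 -27.7 164.9] [-40.1 157.1] [-14.2 173.5]
40 [ 45.5 -26.4 171.7] [-40.3 163.8] [-11.8 182.1]
50 [ 55.7 -25.  179.7] [-40.4 168.1] [ -8.9 322.2]
60 [ 65.2 -24.4 190.5] [-40.3 177.3] [ -6.5 314.9]
70 [ 75.  -26.4 197.5] [-43.6 179.3] [ -5.6 256.9]
80 [ 80.3 -32.5 197.4] [-40.5 195.4] [-17.2 200.3]
slide [ 2.1  8.3 48.6] turn -0.001 q [-0.6  0.7  0.2  1.5 -0.1  0.9  1.1] F [ 0.2 -0.5 -1. ] t 9.65 pos [605.4 259.8 178.6] yaw 174.53 w 58.2
```

View pics/wrist6.png

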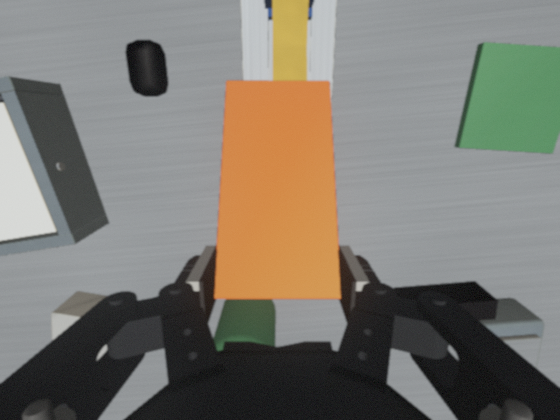

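View pics/scene6.png

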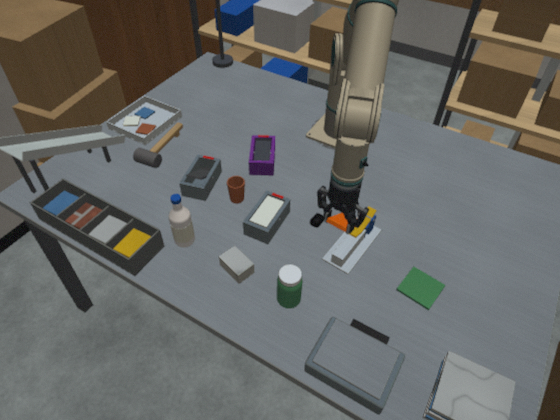

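>>> play_rows(slide=[[1,9,20],[2,9,45],[2,9,65],[2,9,75],[2,9,75]], turn=[0,0,0,0,0], fingers=[0,0,0,0,0])

```text
clock: 10.28
eef_pos: [604.3, 269.2, 103.3]
tool_rot: [-3.138, -0.001, 3.046]
force: [-0.8, 0.7, 4.2]
width: 58.5
```

```bash
python3 - <<'E'
from h import *
tgt(604,268.4,92,-5.4)
p=vision.camera_params('wrist');im,d=vision.get_image('wrist')
np.savez('w7.npz',im=im,d=d,**p);cv2.imwrite('pics/w7.png',im)
im,d=vision.get_image('scene');cv2.imwrite('pics/s7.png',cv2.resize(im[170:290,290:430],None,fx=5,fy=5,interpolation=cv2.INTER_CUBIC))
E
```

```text
slide [ 0.2 -0.8 11.3] turn -0.002 q [-0.56  0.8   0.17  1.59 -0.17  0.77  1.15] F [-0.8  0.7  4.2] t 10.28 pos [604.3 269.2 103.3] yaw 174.51 w 58.5
```

View pics/w7.png

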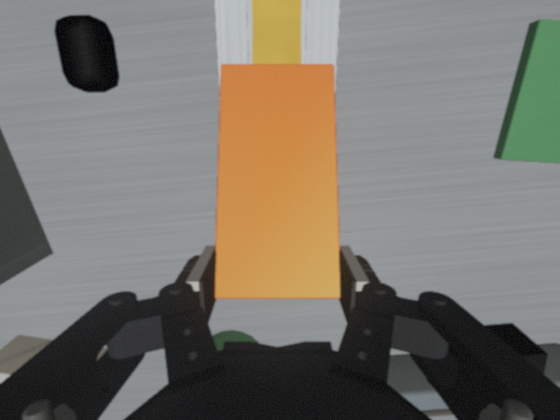

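View pics/s7.png

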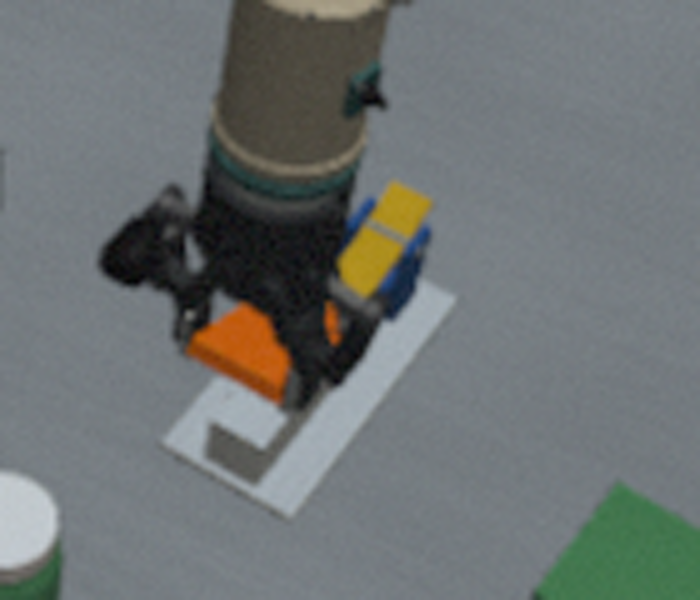

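>>> play_rows(slide=[[-5,0,-6],[-11,0,-6],[-11,0,-6]], turn=[0,0,0], fingers=[0,0,0])

```text
clock: 10.75
eef_pos: [616.0, 267.6, 109.4]
tool_rot: [-3.137, -0.0, 3.045]
force: [0.4, 0.3, -1.7]
width: 58.7
```

```bash
python3 - <<'E'
from h import *
tgt(604,268.4,92,-5.4)
p=vision.camera_params('wrist');im,d=vision.get_image('wrist')
np.savez('w8.npz',im=im,d=d,**p);cv2.imwrite('pics/w8.png',im[:220])
E
```

```text
slide [12.  -0.3 17.4] turn -0.002 q [-0.55  0.8   0.17  1.56 -0.16  0.8   1.16] F [ 0.4  0.3 -1.7] t 10.75 pos [616.  267.6 109.4] yaw 174.49 w 58.7
```

View pics/w8.png

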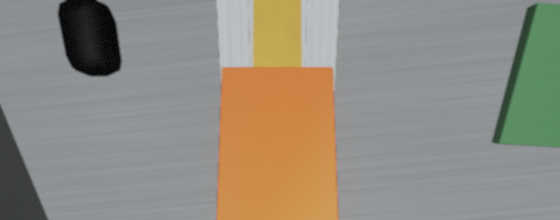

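```bash
python3 - <<'E'
from h import *
f=np.load('w8.npz');p={k:f[k] for k in('fx','fy','cx','cy','position','rotation')};d=f['d']
A=R.from_euler('z',-5.4,degrees=True).as_matrix()
P=deproj(p,[[277,r] for r in (40,60,64,70,74,80,100,120,140,160,200)],d[[40,60,64,70,74,80,100,120,140,160,200],277])
print(((P-[513.4,277,0])@A).round(1))
E
```

```text
[[-12.1   0.6  64.1]
 [ -0.8   0.6  69.1]
 [  1.5   0.6  70.4]
 [  6.4   0.7  82.4]
 [  8.5   0.7  83.5]
 [ 11.5   0.7  84.1]
 [ 22.    0.7  92. ]
 [ 32.    0.7  94.9]
 [ 41.8   0.7 100. ]
 [ 51.3   0.7 104.9]
 [ 69.9   0.7 113.4]]
```

>>> play_rows(slide=[[0,0,10],[0,0,20],[0,0,24],[0,0,26],[0,0,26]], turn=[0,0,0,0,0], fingers=[0,0,0,0,0])

```text
clock: 11.42
eef_pos: [614.4, 267.4, 82.9]
tool_rot: [-3.136, -0.003, 3.046]
force: [-0.9, -0.5, -0.3]
width: 58.8
```

>>> play_rows(slide=[[-2,0,8],[-4,0,16],[-6,0,24],[-6,0,32],[-6,0,36]], turn=[0,0,0,0,0], fingers=[0,0,0,0,0])

```text
clock: 12.05
eef_pos: [624.1, 267.0, 48.6]
tool_rot: [-3.139, 0.004, 3.045]
force: [5.6, -0.1, 6.7]
width: 58.0
```

```bash
cat > look.py <<'E'
from h import *
import sys
n=sys.argv[1]
tgt(604,268.4,36,-5.4)
p=vision.camera_params('wrist');im,d=vision.get_image('wrist')
cv2.imwrite(f'pics/w{n}.png',im)
A=R.from_euler('z',-5.4,degrees=True).as_matrix()
rr=list(range(5,290,15))
P=deproj(p,[[277,r] for r in rr],d[rr,277]);print(np.c_[rr,(P-[513.4,277,0])@A].round(1).tolist())
im,d=vision.get_image('scene');cv2.imwrite(f'pics/s{n}.png',cv2.resize(im[170:290,290:430],None,fx=5,fy=5,interpolation=cv2.INTER_CUBIC))
E
python3 look.py 9
```

```text
slide [20.2 -0.5 12.5] turn -0.003 q [-0.53  0.89  0.15  1.56 -0.18  0.7   1.17] F [ 5.6 -0.1  6.7] t 12.05 pos [624.1 267.   48.6] yaw 174.45 w 58.0
[[5.0, -0.6, 1.0, 68.4], [20.0, 4.3, 1.0, 68.8], [35.0, 6.5, 1.0, 57.3], [50.0, 12.1, 1.0, 57.8], [65.0, 18.0, 1.0, 59.6], [80.0, 23.7, 1.0, 59.0], [95.0, 29.8, 1.0, 61.6], [110.0, 35.7, 0.9, 60.4], [125.0, 41.9, 0.9, 62.3], [140.0, 48.0, 0.9, 63.3], [155.0, 54.4, 0.9, 64.1], [170.0, 60.7, 0.9, 65.4], [185.0, 67.6, 0.9, 64.4], [200.0, 74.0, 0.9, 66.3], [215.0, 81.0, 0.9, 66.6], [230.0, 88.1, 0.9, 66.9], [245.0, 95.2, 0.8, 67.8], [260.0, 102.5, 0.8, 68.5], [275.0, 109.7, 0.8, 69.7]]
```

View pics/w9.png

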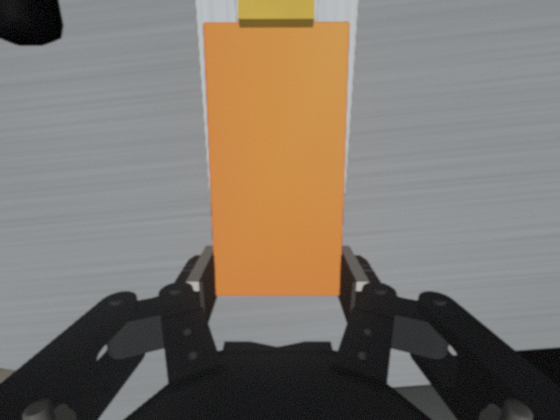

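View pics/s9.png

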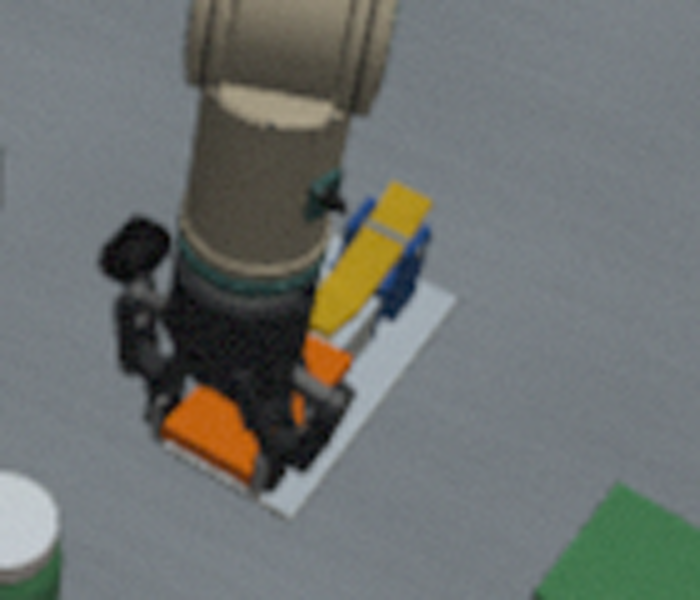

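>>> play_rows(slide=[[4,0,4],[8,0,8],[12,0,12],[14,0,13],[14,0,13]], turn=[0,0,0,0,0], fingers=[0,0,0,0,0])

```text
clock: 12.78
eef_pos: [612.1, 268.5, 36.6]
tool_rot: [-3.14, 0.008, 3.044]
force: [4.0, -0.6, 4.8]
width: 58.4
```

```bash
python3 look.py 10
```

```text
slide [ 8.1 -0.9  0.5] turn -0.003 q [-0.54  0.89  0.15  1.6  -0.18  0.65  1.17] F [ 4.  -0.6  4.8] t 12.78 pos [612.1 268.5  36.6] yaw 174.43 w 58.4
[[5.0, -10.1, 1.5, 64.4], [20.0, -4.8, 1.5, 67.5], [35.0, -0.3, 1.5, 67.9], [50.0, 4.1, 1.5, 67.0], [65.0, 7.5, 1.5, 57.8], [80.0, 12.8, 1.4, 58.1], [95.0, 18.1, 1.4, 56.7], [110.0, 23.7, 1.4, 57.0], [125.0, 29.5, 1.4, 57.8], [140.0, 35.4, 1.4, 57.2], [155.0, 41.6, 1.4, 57.1], [170.0, 47.7, 1.4, 57.7], [185.0, 54.2, 1.3, 57.5], [200.0, 60.7, 1.3, 58.1], [215.0, 67.9, 1.3, 57.2], [230.0, 75.1, 1.3, 57.1], [245.0, 82.4, 1.3, 57.2], [260.0, 89.6, 1.3, 57.8], [275.0, 97.5, 1.2, 57.8]]
```

View pics/w10.png

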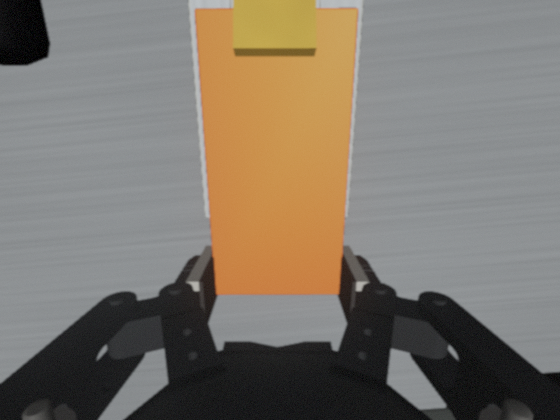

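>>> play_rows(slide=[[8,-1,0],[16,-1,0],[24,-1,0],[32,-1,0],[38,-1,0]], turn=[0,0,0,0,0], fingers=[0,0,0,0,0])

```text
clock: 13.5
eef_pos: [579.1, 270.9, 38.0]
tool_rot: [3.14, 0.017, 3.043]
force: [7.4, 0.1, 3.6]
width: 58.1
```

```bash
python3 look.py 11
```

```text
slide [-25.   -0.    2.5] turn -0.005 q [-0.57  0.86  0.15  1.7  -0.19  0.58  1.15] F [7.4 0.1 3.6] t 13.5 pos [579.1 270.9  38. ] yaw 174.33 w 58.1
[[5.0, -44.0, 0.9, 63.1], [20.0, -39.5, 0.9, 63.0], [35.0, -34.6, 0.8, 64.0], [50.0, -29.8, 0.8, 64.7], [65.0, -24.4, 0.8, 68.1], [80.0, -19.3, 0.8, 70.9], [95.0, -14.3, 0.7, 74.1], [110.0, -9.5, 0.7, 75.8], [125.0, -4.6, 0.7, 78.0], [140.0, 0.2, 0.7, 79.7], [155.0, 8.3, 0.7, 57.9], [170.0, 14.5, 0.6, 58.3], [185.0, 20.7, 0.6, 59.4], [200.0, 27.4, 0.6, 59.2], [215.0, 34.3, 0.6, 59.1], [230.0, 41.5, 0.5, 58.9], [245.0, 49.0, 0.5, 58.7], [260.0, 55.7, 0.5, 60.3], [275.0, 63.3, 0.4, 60.6]]
```

View pics/w11.png

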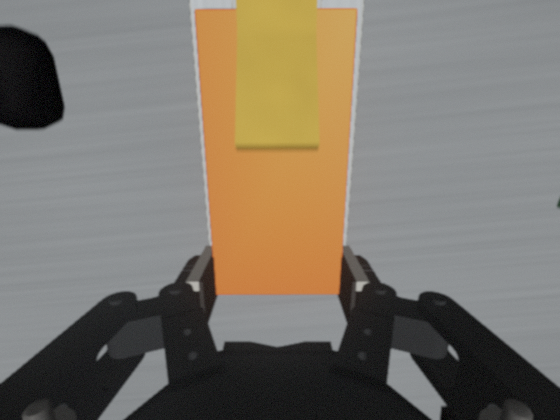

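>>> play_rows(slide=[[6,0,1],[12,0,2],[18,0,2],[22,0,2],[24,0,2]], turn=[0,0,0,0,0], fingers=[0,0,0,0,0])

```text
clock: 14.22
eef_pos: [567.2, 272.5, 39.2]
tool_rot: [3.135, 0.04, 3.04]
force: [24.8, -3.9, 3.7]
width: 58.4
```

```bash
python3 look.py 12
```

```text
slide [-36.9  -0.4   4.7] turn -0.007 q [-0.59  0.84  0.15  1.76 -0.19  0.52  1.14] F [24.8 -3.9  3.7] t 14.22 pos [567.2 272.5  39.2] yaw 174.21 w 58.4
[[5.0, -55.7, 1.4, 64.9], [20.0, -51.5, 1.4, 64.0], [35.0, -47.0, 1.4, 64.0], [50.0, -42.1, 1.3, 65.0], [65.0, -37.6, 1.3, 63.0], [80.0, -32.5, 1.3, 64.7], [95.0, -27.3, 1.2, 68.0], [110.0, -22.2, 1.2, 70.1], [125.0, -17.2, 1.1, 72.6], [140.0, -12.3, 1.1, 75.5], [155.0, -7.7, 1.0, 79.2], [170.0, -2.6, 1.0, 79.9], [185.0, 2.0, 0.9, 82.7], [200.0, 15.1, 1.0, 59.0], [215.0, 21.7, 1.0, 59.9], [230.0, 28.5, 0.9, 60.9], [245.0, 36.7, 0.9, 59.2], [260.0, 43.2, 0.8, 61.3], [275.0, -24.2, 0.5, 179.0]]
```

View pics/w12.png

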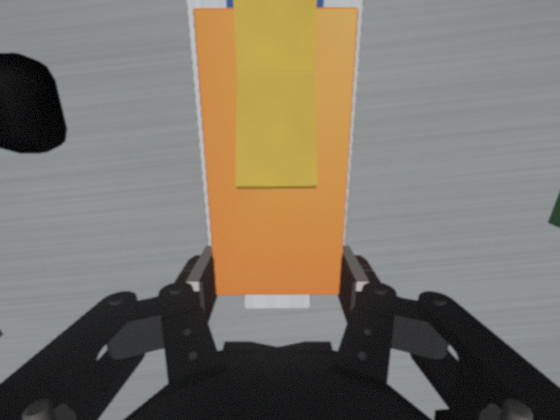

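```bash
python3 - <<'E'
from h import *
p=vision.camera_params('wrist')
A=R.from_euler('z',-5.4,degrees=True).as_matrix()
for uv,z in(((277,295),58.5),((277,308),45),((200,9),57),((350,9),57),((230,7),53),((320,7),53),((215,294),58),((340,294),58)):
    print(uv,((plane(p,[uv],z)-[513.4,277,0])@A).round(1))
E
```

```text
(277, 295) [[64.2  0.7 58.5]]
(277, 308) [[82.6  0.7 45. ]]
(200, 9) [[-56.8 -26.3  57. ]]
(350, 9) [[-56.5  27.8  57. ]]
(230, 7) [[-58.4 -15.9  53. ]]
(320, 7) [[-58.3  17.5  53. ]]
(215, 294) [[ 63.7 -29.7  58. ]]
(340, 294) [[64.4 31.7 58. ]]
```

View pics/s12.png

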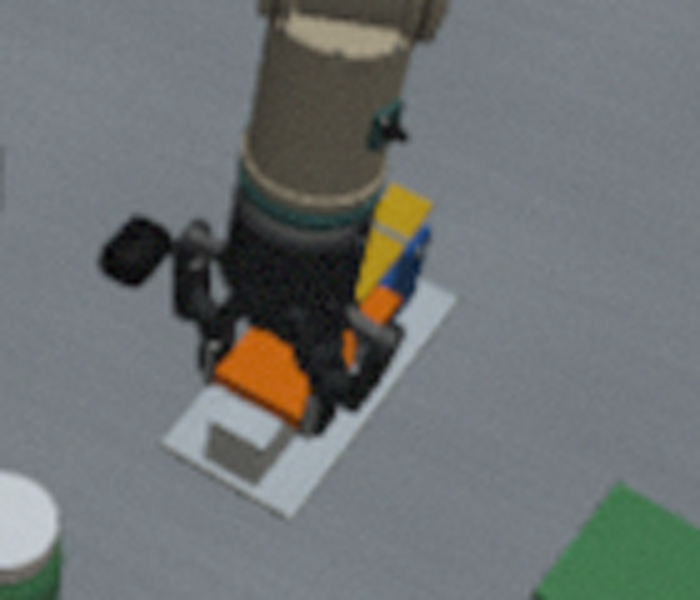

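>>> play_rows(slide=[[0,0,1],[0,0,1],[0,0,1],[0,0,1],[0,0,1]], turn=[0,0,0,0,0], fingers=[1,1,1,1,1])

```text
clock: 14.95
eef_pos: [566.6, 272.6, 38.0]
tool_rot: [3.135, 0.039, 3.041]
force: [-0.9, 0.7, 0.7]
width: 85.4
```

```bash
python3 look.py 13
```

```text
slide [-37.5  -0.4   3.4] turn -0.007 q [-0.59  0.84  0.15  1.76 -0.19  0.52  1.14] F [-0.9  0.7  0.7] t 14.95 pos [566.6 272.6  38. ] yaw 174.22 w 85.4
[[5.0, -56.5, 1.5, 62.8], [20.0, -52.0, 1.4, 63.2], [35.0, -47.6, 1.4, 62.5], [50.0, -43.0, 1.4, 62.3], [65.0, -38.1, 1.4, 62.5], [80.0, -33.1, 1.3, 63.2], [95.0, -27.8, 1.3, 67.8], [110.0, -22.8, 1.2, 69.6], [125.0, -17.8, 1.2, 71.3], [140.0, -12.9, 1.1, 74.3], [155.0, -8.1, 1.1, 76.9], [170.0, -3.1, 1.1, 78.3], [185.0, 1.6, 1.0, 80.8], [200.0, 14.8, 1.1, 57.1], [215.0, 21.5, 1.0, 57.8], [230.0, 29.2, 1.0, 56.7], [245.0, 36.7, 1.0, 56.8], [260.0, 44.6, 0.9, 56.5], [275.0, 51.7, 0.9, 58.1]]
```

View pics/w13.png

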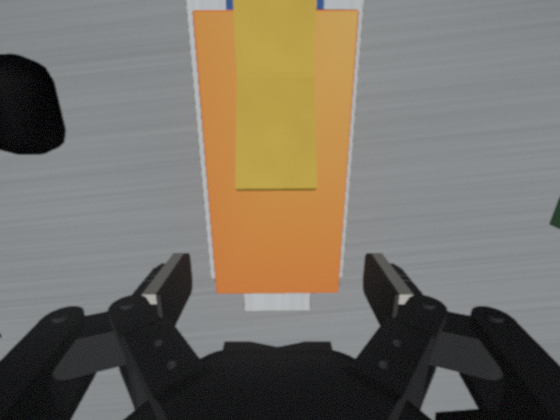

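>>> play_rows(slide=[[-2,0,-15],[-6,0,-50],[-10,0,-100],[-14,0,-150],[-20,0,-180]], turn=[0,0,0,0,0], fingers=[1,1,1,1,1])

```text
clock: 15.68
eef_pos: [580.7, 270.4, 223.1]
tool_rot: [3.133, 0.043, 3.04]
force: [0.6, 0.7, 0.2]
width: 85.4
```

>>> play_rows(slide=[[0,0,0],[0,0,0]], turn=[0,0], fingers=[1,1])

```text
clock: 15.92
eef_pos: [580.3, 270.3, 223.1]
tool_rot: [3.132, 0.043, 3.04]
force: [-0.3, 0.4, -0.3]
width: 85.5
```

```bash
python3 - <<'E'
from h import *
np.set_printoptions(precision=1,suppress=True)
s=ctrl.read_state();print(s['eef_pos'],s['clock'])
p=vision.camera_params('wrist');im,d=vision.get_image('wrist')
np.savez('w14.npz',im=im,d=d,**p)
m=mask(im,5,17,170,90)
ys,xs=np.where(m>0);print(xs.min(),xs.max(),ys.min(),ys.max())
x0=max(xs.min()-30,0);y0=max(ys.min()-60,0)
cv2.imwrite('pics/w14.png',cv2.resize(im[y0:ys.max()+40,x0:xs.max()+30],None,fx=3,fy=3,interpolation=cv2.INTER_CUBIC));print(x0,y0)
W=plane(p,np.c_[xs,ys],57)[:,:2]
A=R.from_euler('z',-5.4,degrees=True).as_matrix()[:2,:2]
print(cv2.minAreaRect(W.astype(np.float32)),'in rail',((np.array(cv2.minAreaRect(W.astype(np.float32))[0])-[513.4,277])@A))
E
```

```text
[580.3 270.3 223.1] 15.925Traceback (most recent call last):
  File "<stdin>", line 7, in <module>
    return umr_minimum(a, axis, None, out, keepdims, initial, where)
ValueError: zero-size array to reduction operation minimum which has no identity
```

```bash
python3 - <<'E'
from h import *
im=np.load('w14.npz')['im'];cv2.imwrite('pics/w14.png',im);print(cv2.cvtColor(im,cv2.COLOR_BGR2HSV)[190:196,280])
E
```

```text
[[ 98   6 179]
 [105   6 162]
 [ 98   7 151]
 [102   8 153]
 [ 98   7 154]
 [ 90   7 155]]
```

View pics/w14.png

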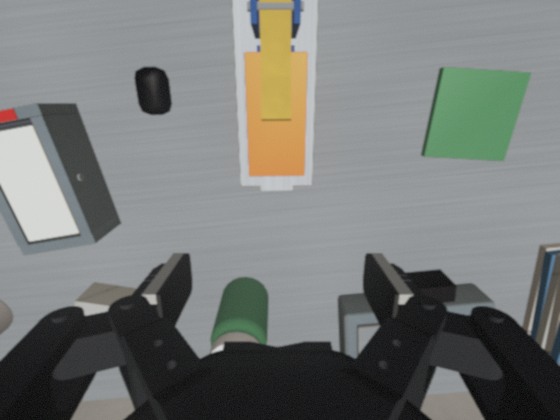

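```bash
python3 - <<'E'
from h import *
np.set_printoptions(precision=1,suppress=True)
f=np.load('w14.npz');im=f['im'];p={k:f[k] for k in('fx','fy','cx','cy','position','rotation')}
cv2.imwrite('pics/w14c.png',cv2.resize(im[30:80,225:330],None,fx=7,fy=7,interpolation=cv2.INTER_CUBIC))
A=R.from_euler('z',-5.4,degrees=True).as_matrix()
for c in(253,255,298,300): print(c,im[40:60,c].tolist())
m=mask(im,5,25,120,110);m[:,:240]=0;m[:,315:]=0;m[:48]=0
k=blobs(m)[0];pts=np.argwhere(k[3])[:,::-1]
W=plane(p,pts,57);x=(W-[513.4,277,0])@A;print('wrist tile',x.min(0),x.max(0))
r=cv2.minAreaRect(x[:,:2].astype(np.float32));print(r)
t,d=vision.get_image('top');pt=vision.camera_params('top')
m=mask(t,8,32,150,120)
cv2.imwrite('pics/t14.png',cv2.resize(t[180:280,140:240],None,fx=6,fy=6,interpolation=cv2.INTER_CUBIC))
mo=mask(t,8,19,150,120)
for i,s,c,b in blobs(mo,30):
    if 160<c[0]<210 and 190<c[1]<280:
        x=(plane(pt,np.argwhere(b)[:,::-1],57)-[513.4,277,0])@A;print('top',s,x.min(0),x.max(0))
E
```

```text
253 [[199, 197, 193], [198, 195, 192], [198, 197, 193], [198, 196, 192], [198, 195, 193], [197, 195, 192], [199, 196, 193], [197, 196, 192], [198, 196, 192], [198, 196, 192], [195, 193, 191], [178, 183, 195], [136, 167, 204], [101, 164, 208], [98, 168, 210], [100, 169, 210], [99, 168, 209], [99, 167, 210], [99, 165, 209], [100, 169, 210]]
255 [[197, 195, 191], [198, 196, 192], [198, 197, 193], [197, 195, 192], [196, 194, 190], [196, 193, 188], [196, 192, 188], [195, 192, 187], [194, 190, 186], [196, 192, 188], [193, 189, 187], [176, 179, 192], [133, 164, 203], [103, 166, 210], [97, 167, 209], [99, 169, 210], [98, 168, 209], [100, 169, 211], [98, 167, 209], [99, 168, 211]]
298 [[197, 195, 191], [195, 193, 189], [196, 192, 189], [195, 193, 190], [195, 194, 190], [195, 193, 190], [196, 194, 191], [196, 194, 190], [195, 194, 190], [196, 194, 190], [191, 190, 189], [170, 179, 193], [132, 170, 205], [106, 172, 210], [106, 176, 210], [104, 174, 210], [107, 175, 210], [107, 176, 211], [103, 174, 209], [106, 175, 211]]
300 [[195, 194, 190], [198, 196, 192], [197, 195, 191], [197, 195, 192], [197, 195, 190], [196, 194, 190], [197, 195, 191], [197, 195, 191], [196, 194, 190], [198, 196, 192], [192, 191, 190], [173, 181, 194], [133, 172, 206], [106, 173, 210], [105, 175, 210], [106, 176, 211], [107, 176, 211], [106, 175, 210], [108, 176, 211], [106, 176, 210]]
wrist tile [-60.3 -27.9  57. ] [60.7 29.4 57. ]
((0.18810653686523438, 0.7521572113037109), (57.28865432739258, 120.90907287597656), 89.96012878417969)
top [173 200  23  19 188] [ 11.3 -30.6  57. ] [60.4 28.6 57. ]
```

View pics/w14c.png

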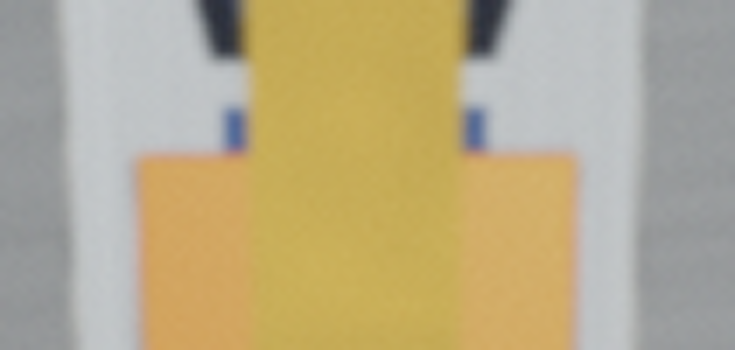

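View pics/t14.png

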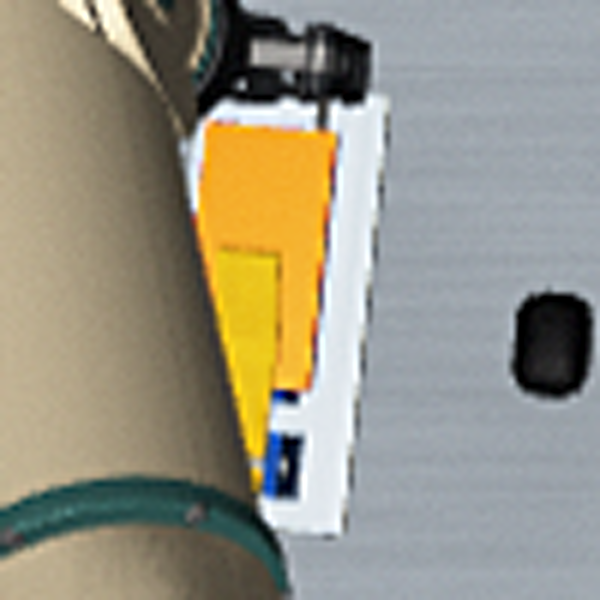

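```bash
python3 -c "
from h import *
s=ctrl.read_state();print(s['eef_pos'],s['force'],abs(s['qd']).max());ctrl.finish_job()"
```

```text
[579.66297023 270.13779273 221.77890755] [0.12905967 0.09921669 0.13828047] 0.010656169780112667
the job is handed in; nothing more can be done
```

I pressed the orange tile's red-mark end down to the stop (about 40 N read at the tool) and it stayed tipped. I gripped it by its raised end and lifted it out. I then laid it on the rail and pushed it under the clip until the force jumped to about 25 N, and released it. The job was handed in at about 16 s of the 67 s allowed.

**Last checks:**
- **Position:** the tile's centre measured about 0.2 mm lengthwise and 0.8 mm sideways from my estimate of home, straight to well under 0.1 rad. The estimate comes from camera measurements that disagree by 2–3 mm between views.
- **Seating:** the tile's top was level at about 57 mm, as expected. Its end sat against the blue stop with the clip open on top.
- **Robot:** the gripper was clear of everything, with the force near zero.

**What went off plan or was not checked:**
- **Clip touch:** while lowering, the tile seems to have lightly touched the clip lip (about 4 N). It rotated a few degrees in the grip; I backed off and laid it down a little farther out.
- **Stop distance:** just before release, one reading of the tile's end to the runway's end gave 18.4 mm where 20 mm was expected, which is within camera error.
- **Bystanders:** I did not measure the white tile or the loose objects again at the end. The arm never came near them, and the ones in view looked unmoved.

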